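# Mark the conveyor out of service and clear its jammed feed tube

## Task

Before clearing the jam, mark the conveyor out of service: set the red no-entry tent sign astride the steel guide bar that crosses the belt, about midway between its posts, lowering it on gently so that it hangs freely. Then drive the stuck orange plug out of the far end of the clear feed tube with the push rod so that it drops into the blue tray, and finally lay the rod down flat, back in its cradle or on the table. Leave the white block on the belt, the mug and the jar where they are.

Things in the scene. Friction and masses are not known exactly. Their poses are not given: they have to be found in the camera images.
- sign_grip (a point): Centre of the black upright grip fin on top of the tent sign, 120 mm above the table at the start. The fin is 14 mm thick (x), 70 mm long (y) and reaches from 24 mm below this point (the cap's top) to 16 mm above. x is square to the sign's ridge, y along the ridge, z up.
- sign_seat (a point): Middle of the underside of the sign's cap, 30 mm straight below sign_grip and 90 mm above the panels' feet; same axes. This flat underside is what rests on the bar.
- bar_mid (a point): Middle of the axis of the level steel guide bar across the conveyor: 20 mm in diameter, 175 mm above the table. x along the belt, y along the bar, z up. Black posts with 32 mm round caps stand 106 mm to either side along y; the bar is free between them.
- bore_mid (a point): Centre of the clear feed tube, on its axis, 85 mm above the table. Level tube 90 mm long, outer diameter 46 mm, bore 36 mm, open at both ends. x points along the tube from the near (entry) mouth, 45 mm behind this point, to the far mouth, 45 mm ahead; z up.
- plug_center (a point): Centre of the loose orange plug lying in the tube, a cylinder 31 mm in diameter and 56 mm long (0.06 kg), its axis x along the tube. It lies within 12 mm of the tube's middle and slides when pushed with a few newtons or less.
- rod_grip (a point): Recommended grasp of the push rod, on its axis inside the yellow handle (24 by 24 mm, from 50 mm behind this point to 20 mm ahead along x). x points along the rod to its tip, 160 mm ahead, z up; the rod before the handle is 16 mm in diameter. At the start 50 mm above the table.
- rod_tip (a point): Centre of the flat end face of the push rod's free end; same axes as rod_grip.
- sign: Loose white tent sign (0.16 kg), red disc with white bar on both faces. Rigid inverted U standing on the table: two 4 mm panels 110 mm long (y), 90 mm high, joined by a flat cap 42 mm wide; inner gap 30 mm at the cap, widening to about 58 mm at the foot. Origin between its feet, 120 mm below sign_grip.
- rod: The loose push rod (210 mm, 0.14 kg, balances 27 mm ahead of rod_grip), lying level in a fixed black cradle: two notched supports 40 mm behind and 120 mm ahead of rod_grip, 50 mm wide, up to 52 mm above the table. Origin on the rod's axis, 50 mm ahead of rod_grip.
- plug: The whole orange plug; origin on its side, 15.5 mm from plug_center.
- conveyor: The fixed conveyor with the guide bar: 500 mm long (x), 140 mm wide, white belt whose top is 58 mm above the table. Origin on the table, 175 mm below bar_mid.
- feeder: The fixed feed tube, two blue clamps (63 mm wide, top 115 mm above the table) and the blue catch tray (140 mm along x, 110 mm wide, walls 35 mm high, floor 5 mm thick), which spans 52 to 192 mm ahead of bore_mid. Origin on the table, 85 mm below bore_mid.
- belt_block: Bystander: white 50 mm block lying on the belt, 110 to 140 mm from the bar along +x of bar_mid; origin under its centre.
- mug: Bystander: blue mug, 76 mm across, 90 mm high; origin under its centre.
- jar: Bystander: grey jar, 66 mm across, 80 mm high; origin under its centre.
Not all that is in view belongs to the job. Leave any yellow look-alike of the sign alone.

How it is judged:
On the way, in this order (a step that is already met when the one before it is completed fails the run):
1. the sign hangs freely astride the guide bar, about midway between the posts, released and still (x of sign_seat in the frame of bar_mid between -0.02 and 0.02 m and y of sign_seat in the frame of bar_mid between -0.04 and 0.04 m and z of sign_seat in the frame of bar_mid between 0.004 and 0.02 m and angle between the y axis of sign_seat and the y axis of bar_mid, either way round below 0.25 rad and angle between sign_seat's own z axis and vertical below 0.3 rad and contact force between sign and conveyor above 0.3 N and contact force between sign and the arm below 0.05 N and contact force between sign and the fingers below 0.05 N and linear speed of sign below 0.03 m/s), for 0.2 s.
2. the push rod's tip is inside the tube, at least 25 mm past its near mouth (x of rod_tip in the frame of bore_mid between -0.02 and 0.08 m and y of rod_tip in the frame of bore_mid between -0.018 and 0.018 m and z of rod_tip in the frame of bore_mid between -0.018 and 0.018 m), for 0.05 s.
3. the plug lies in the tray (x of plug_center in the frame of bore_mid between 0.052 and 0.192 m and y of plug_center in the frame of bore_mid between -0.055 and 0.055 m and z of plug_center in the frame of bore_mid below -0.04 m), for 0.1 s.
At the end, for the whole second after the job is handed in: Sign astride bar: seat within 20 mm across, 4-20 mm above its axis, 40 mm along; ridge within 0.25 rad, upright within 0.3, untouched, still. Plug at rest in tray. Rod at rest, level within about 10 degrees, grip and tip under 65 mm high, not touching feeder (all of step 1 and all of step 3 and height (world z) of each of rod_tip, rod_grip below 0.065 m and angle between rod_grip's own x axis and vertical between 1.4 and 1.74 rad and contact force between rod and feeder below 0.05 N and linear speed of each of rod, plug below 0.03 m/s).
It fails at once if the sign is dropped (falls faster than 0.7 m/s out of the gripper) (linear speed of sign above 0.7 m/s and contact force between sign and the fingers below 0.05 N).
It fails at once if the white block on the belt, the mug or the jar is moved by more than 30 mm (distance of any of belt_block, mug, jar from where it was at the start of the episode above 0.03 m).
It also fails if it takes over 64 s, if anything falls off the work surface, if the arm or the gripper's body presses on something with over 40 N, if the wrist force passes 120 N, or if a joint passes its speed limit or range.

## Robot

A 7-joint arm with a two-finger parallel gripper is mounted at the origin on the work surface. World frame = base frame: x ahead of the robot, y to its left, z up, the work surface at z = 0. Lengths are in m, angles in rad, forces in N, time in s.
With the tool pointing down it reaches from about 0.4 to 0.9 m from the base axis. Payload 5.5 kg.
Tool frame: the origin (TCP) lies between the finger pads; the fingertips stand 17 mm ahead of it and the grasp point (between the pads) lies 2 mm behind it; z points along the fingers, y is the line along which they close (so a half turn about z gives the same grasp; the last joint's range is limited). The gripper opens to 85 mm and grips with 20 to 120 N. Pads are 22 mm wide; open, the fingers measure 114 mm over their backs; the gripper's body (76 mm by 85 mm) begins 54 mm behind the grasp point. The pads swing forward as they close: fully open they stand 13 mm farther back than shut.
Start: joints at [1.435, 0.501, -0.427, 1.55, 0.221, 1.138, -0.21], TCP at [0.252, -0.599, 0.248] pointing down, gripper open.
Joint ranges: [-2.88, 2.88], [-0.31, 2.03], [-1.54, 1.56], [0.2, 2.42], [-1.41, 4.55], [0.19, 2.02], [-2.57, 2.57]. Speed limits (rad/s): [2.57, 2.57, 3.14, 3.14, 3.14, 3.14, 3.14].

## Interface

Orientations are given as a 3x3 rotation matrix whose columns are the frame's x, y, z axes.
In Python, from bench import r gives the robot as it stands.
- The arm moves only by the shell command python3 -m creep 'ROWS' [OPENING] [FORCE]. ROWS is JSON, a list of rows, each a list of 6 numbers: the shift along the tool's x, y, z normalised to -1 to 1, where 1 is 80 mm, then the turn, a rotation vector about the tool's x, y, z normalised to -1 to 1, where 1 is 30 degrees. A call has 1 to 8 rows; each row shifts and turns the commanded pose from where the row before left it, along the tool's axes as they then stand; what a row does not reach is not made up. A row lasts 1/8 s, in which the tool goes at most 62.5 mm and 10.7 degrees, less where a joint would pass 70% of its speed; a pose out of reach is approached as far as the arm can. A call with a number of a shift or a turn outside -1 to 1 is refused whole. A call with a gripper value outside its range is refused whole. OPENING is the opening, from 0 (shut) to 1 (fully open), set as the call begins (- or left out, the last holds). The fingers move at their own pace and stop on an object; FORCE is the grip in N (left out, the last holds). Time passes only in rows, so rows that do not move let the fingers close. It gives the time, the measured TCP pose, the force, the opening and the grip force at its end, in the units of the state.
- r.get_state(): the state, without advancing time (a new reading comes with each control period).
- r.camera(name): name is "side" or "top" or "wrist"; returns (picture, depth): 420x560x3 uint8, red, green, blue; 420x560 float32, m along the optical axis (not along the pixel's ray), 0 where there is no reading.
- r.camera_model(name): a dict with "fovy" (degrees; the focal length in pixels is half the picture's height over the tangent of half this angle, whatever the lens; pixels are square), "cx", "cy" (the principal point, pixels), "world_from_camera" (4x4, takes a point from camera to world coordinates). Camera axes: x right, y up, looking along -z (the intrinsics and any distortion apply to the point x, -y, -z); pixel columns grow to the right and rows downward; lengths in m; the calibration is good to about 2 mm. The wrist camera is an equidistant fisheye: a pixel r from the principal point sees the ray r / f radians off the axis. A picture is of the moment at which its call begins: read the wrist's pose just before it. camera_model takes no time and is no camera call; for the wrist camera it gives the pose at the moment of the call.
- r.close_job(): hands the job in; it is judged then, once.
Trained networks look in the newest picture that a camera, given by its name, has taken for a name from the list of things; names that differ only in an ending like _2 or _b are one class to them, and where a whole thing is asked for, a point or a joint stands for the part that bears it (a point fixed in the world has none). Each returns a list of dicts, best first, with "confidence" (0 to 1); they miss things now and then, are a little off and sometimes report something else, mostly with a low value. They report only what shows in the picture. A call takes as long as a camera call. They do not tell look-alikes from the thing itself.
- r.masks_of(camera, name): "mask" (420x560 bool, what is visible of it) and "box" ([left, top, right, bottom] in pixels, round what is visible of it).
The state is a dict: "clock": time; "qpos": joint angles; "dq": joint speeds; "joint_efforts": joint torques, N m; "eef_pos": TCP position; "tool_rot": TCP orientation; "contact_force": force on the tool from outside, world axes, zero at the start; "moment": the same for the moment, N m; "finger_gap": opening from 0.0 (shut) to 1.0 (fully open); "finger_force": force on a finger pad.
Only numpy, scipy, OpenCV 4.12 (cv2) and the standard library are available. Lean on these libraries where they do the work, as an engineer would, in place of code of your own. Each camera call takes 0.05 s, during which the arm holds its last target. There are 200 camera calls.

## Working session

There is one attempt and no reset: what is moved stays moved. The work goes in short steps, Python scripts to look and compute and a shell command to move; the robot and the scene stay as the last step left them, time stands still between calls to the robot, and variables do not carry over. Pictures are saved under pics/ and viewed, at most 10 in all, crops included, and the job is handed in when it is done.

```bash
mkdir -p pics; ls; cat > h.py <<'E'
import numpy as np, cv2
from bench import r
def pts(cam,depth,m=None):
    c=m or r.camera_model(cam); H,W=depth.shape
    f=H/2/np.tan(np.radians(c['fovy'])/2)
    v,u=np.mgrid[:H,:W]; x=(u-c['cx'])/f; y=(v-c['cy'])/f
    P=np.stack([x*depth,-y*depth,-depth,np.ones_like(depth)],-1)
    return P@np.array(c['world_from_camera']).T[:,:3]
E
python3 - <<'E'
from h import *
s=r.get_state(); print(s)
for c in ('top','side'):
    p,d=r.camera(c); np.savez(c+'.npz',p=p,d=d); cv2.imwrite(f'pics/{c}0.png',p[...,::-1])
    P=pts(c,d); print(c,r.camera_model(c))
    for n in ['sign','rod','plug','conveyor','feeder','belt_block','mug','jar']:
        for q in r.masks_of(c,n)[:3]:
            m=q['mask']&(d>0)
            print(n,round(q['confidence'],2),q['box'],m.sum(),np.median(P[m],0).round(3),np.percentile(P[m],2,0).round(3),np.percentile(P[m],98,0).round(3)) if m.any() else 0
E
```

```text
pics
{'clock': 0.0, 'qpos': array([ 1.43521223,  0.50185223, -0.42679863,  1.55145303,  0.22078338,
        1.1383085 , -0.21031317]), 'dq': array([ 0.00131678,  0.00028314, -0.00173394, -0.00040806, -0.00139555,
        0.00033357, -0.00209827]), 'joint_efforts': array([ 5.01190368e-05, -5.69524276e+01, -5.81647083e+00, -2.80940348e+01,
        1.05898030e-02,  1.21483533e-02, -3.04792671e-06]), 'eef_pos': array([ 0.25210143, -0.59839643,  0.24725597]), 'tool_rot': array([[ 9.21517595e-01,  3.88336002e-01, -6.86257107e-04],
       [ 3.88336600e-01, -9.21515756e-01,  1.84301451e-03],
       [ 8.33121516e-05, -1.96486905e-03, -9.99998066e-01]]), 'contact_force': array([ 0.54253179, -0.48685998,  0.38445984]), 'moment': array([ 0.01934563,  0.02824853, -0.037467  ]), 'finger_force': 0.0, 'finger_gap': 0.998891329445524}
top {'fovy': 48.80025249877421, 'cx': 276.6271016766468, 'cy': 212.31771401624655, 'world_from_camera': array([[ 8.04400416e-03,  9.93110957e-01, -1.16901327e-01,
         4.38634318e-01],
       [-9.99966859e-01,  7.84214723e-03, -2.18658966e-03,
        -7.90717338e-0
[... 2027 characters left out ...]
.034] [ 0.553 -0.379  0.003] [ 0.682 -0.136  0.117]
plug 0.23 [62.5, 253.2, 296.2, 409.7] 14838 [0.542 0.364 0.059] [0.314 0.236 0.016] [0.784 0.462 0.185]
conveyor 0.98 [60.4, 251.7, 296.0, 409.8] 15127 [0.543 0.364 0.059] [0.315 0.235 0.007] [0.786 0.463 0.185]
feeder 0.9 [255.2, 174.8, 299.2, 230.5] 1732 [ 0.593 -0.193  0.034] [ 0.553 -0.379  0.002] [ 0.687 -0.137  0.117]
belt_block 0.67 [134.4, 276.2, 165.2, 313.4] 653 [0.661 0.324 0.105] [0.638 0.288 0.058] [0.711 0.342 0.112]
mug 0.82 [132.0, 224.3, 175.1, 268.2] 1206 [0.792 0.139 0.058] [0.76  0.085 0.004] [0.833 0.183 0.091]
jar 0.83 [332.6, 149.4, 351.6, 184.1] 493 [ 0.503 -0.491  0.053] [ 0.477 -0.545  0.005] [ 0.538 -0.477  0.084]
```

View pics/top0.png

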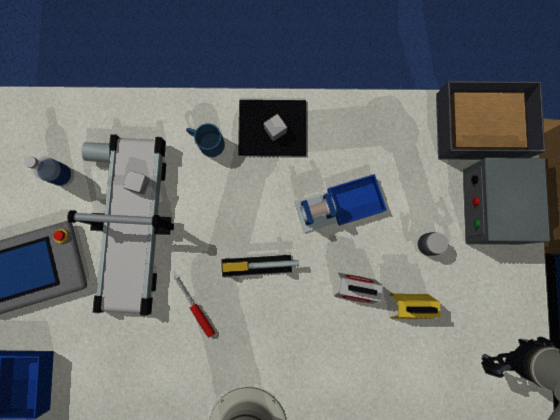

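```bash
python3 - <<'E'
from h import *
p=np.load('side.npz')['p'][...,::-1]
cv2.imwrite('pics/side_crop.png',cv2.resize(p[140:280,250:420],None,fx=4.4,fy=4.2,interpolation=cv2.INTER_CUBIC))
E
```

```text
(no output)
```

View pics/side_crop.png

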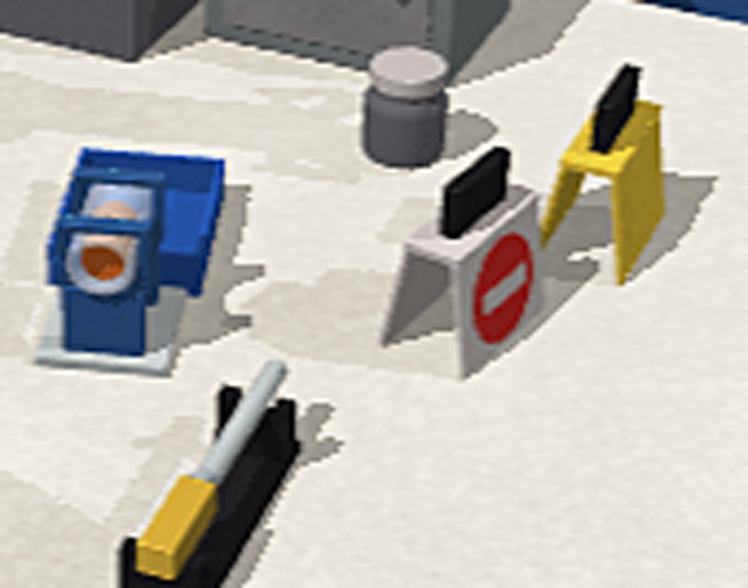

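The top view shows the white/red sign at (360,289) with a black fin. The yellow look-alike is at (417,306); the jar at (433,243) and the white block on black mat at (275,126) are distractors. The side crop confirms that the white sign with the red disc is the one I want. The bar runs (75,216)-(165,224), the rod lies at (235..297,267) with its handle on the left (+y), and the tube is at (317,209) with its tray to the right.

```bash
cat > m.py <<'E'
from h import *
def line(Q,name):
    c=Q.mean(0); w,v=np.linalg.eigh(np.cov(Q[:,:2].T)); a=v[:,1]; n=v[:,0]
    t=(Q[:,:2]-c[:2])@a; s=(Q[:,:2]-c[:2])@n
    lo,hi=np.percentile(t,[1,99]); 
    print(name,len(Q),'c',c.round(4),'a',a.round(4),'ang',np.degrees(np.arctan2(a[1],a[0])).round(2),'mid',(c[:2]+a*(lo+hi)/2+n*np.mean(np.percentile(s,[3,97]))).round(4),'len',(hi-lo).round(4),'wid',np.ptp(np.percentile(s,[3,97])).round(4),'ztop',np.percentile(Q[:,2],95).round(4))
E
python3 - <<'E'
from m import *
for c in ('top','side'):
    z=np.load(c+'.npz'); p=z['p'].astype(int); d=z['d']; P=pts(c,d); ok=d>0
    X,Y,Z=P[...,0],P[...,1],P[...,2]; R,G,B=p[...,0],p[...,1],p[...,2]
    box=lambda x0,x1,y0,y1,z0,z1: ok&(X>x0)&(X<x1)&(Y>y0)&(Y<y1)&(Z>z0)&(Z<z1)
    dark=p.max(-1)<70
    print(c)
    line(P[box(.33,.43,-.36,-.24,.10,.15)&dark],'fin')
    line(P[box(.33,.43,-.36,-.24,.128,.15)],'fintop')
    line(P[box(.33,.43,-.36,-.24,.085,.15)&~dark],'cap')
    b=box(.45,.65,.18,.52,.16,.2); line(P[b],'bar+posts')
    line(P[b&(Y>.26)&(Y<.42)],'bar')
    yl=box(.40,.48,-.16,.12,.03,.08)&(R>120)&(B<90); line(P[yl],'handle')
    line(P[box(.40,.48,-.16,.12,.05,.08)&~yl],'rod')
    line(P[box(.52,.72,-.4,-.1,.105,.125)],'clamptops')
    line(P[box(.52,.72,-.4,-.1,.09,.125)],'tube+clamps')
    blue=(B>100)&(R<60)
    line(P[box(.52,.74,-.42,-.1,.028,.045)&blue],'tray rim')
    line(P[box(.52,.74,-.42,-.1,.04,.12)&(R>150)&(B<120)],'orange')
E
```

```text
top
fin 159 c [ 0.3817 -0.2983  0.1343] a [0.1842 0.9829] ang 79.39 mid [ 0.3813 -0.2996] len 0.0684 wid 0.013 ztop 0.139
fintop 151 c [ 0.3813 -0.2997  0.1354] a [0.1814 0.9834] ang 79.55 mid [ 0.3812 -0.2998] len 0.0681 wid 0.013 ztop 0.1391
cap 511 c [ 0.3814 -0.2987  0.0956] a [0.1776 0.9841] ang 79.77 mid [ 0.3811 -0.3002] len 0.1091 wid 0.0404 ztop 0.0997
bar+posts 801 c [0.5558 0.3342 0.1833] a [0.0472 0.9989] ang 87.29 mid [0.5557 0.3343] len 0.2239 wid 0.0232 ztop 0.19
bar 498 c [0.5561 0.3399 0.1829] a [0.0495 0.9988] ang 87.16 mid [0.5565 0.3395] len 0.1568 wid 0.0186 ztop 0.1874
handle 194 c [0.4388 0.0374 0.0623] a [-0.0696  0.9976] ang 93.99 mid [0.4388 0.0378] len 0.0638 wid 0.0207 ztop 0.0664
rod 361 c [ 0.4449 -0.0571  0.0564] a [-0.0801  0.9968] ang 94.6 mid [ 0.4421 -0.032 ] len 0.2087 wid 0.0363 ztop 0.0623
clamptops 425 c [ 0.596 -0.189  0.112] a [-0.295   0.9555] ang 107.16 mid [ 0.596  -0.1886] len 0.0855 wid 0.0576 ztop 0.1184
tube+clamps 632 c [ 0.5951 -0.188   0.108 ] a [-0.293   0.9561] ang 107.04 mid [ 0.5954 -0.1882] len 0.0876 wid 0.0556 ztop 0.1177
tray rim 185 c [ 0.6405 -0.3221  0.0348] a [0.401  0.9161] ang 66.36 mid [ 0.6424 -0.3096] len 0.1672 wid 0.1374 ztop 0.0387m.py:3: RuntimeWarning: Mean of empty slice.
  c=Q.mean(0); w,v=np.linalg.eigh(np.cov(Q[:,:2].T)); a=v[:,1]; n=v[:,0]
  ret = um.true_divide(
  avg = a.mean(axis, **keepdims_kw)
m.py:3: RuntimeWarning: Degrees of freedom <= 0 for slice
  c=Q.mean(0); w,v=np.linalg.eigh(np.cov(Q[:,:2].T)); a=v[:,1]; n=v[:,0]
  c *= np.true_divide(1, fact)
  c *= np.true_divide(1, fact)
Traceback (most recent call last):
  File "m.py", line 5, in line
    lo,hi=np.percentile(t,[1,99]);
          ~~~~~~~~~~~~~^^^^^^^^^^
IndexError: index -1 is out of bounds for axis 0 with size 0
```

```bash
cat >> m.py <<'E'
from scipy.spatial.transform import Rotation as Ro
def plan(x,y,z,ang,R=None):
    "rows needed: tool down, tool x axis at yaw ang (deg)"
    s=r.get_state(); R0=s['tool_rot']; p=s['eef_pos']; a=np.radians(ang)
    if R is None: R=np.array([[np.cos(a),np.sin(a),0],[np.sin(a),-np.cos(a),0],[0,0,-1.]])
    d=R0.T@(np.array([x,y,z])-p)/.08; w=Ro.from_matrix(R0.T@R).as_rotvec(degrees=True)/30
    print('pos',p.round(4),'shift(now axes)',d.round(3),'turn',w.round(3),'shift(target axes)',(R.T@(np.array([x,y,z])-p)/.08).round(3),'F',s['contact_force'].round(1),'gap',round(s['finger_gap'],3),'t',s['clock'])
E
python3 - <<'E'
from m import *
for c in ('side',):
    z=np.load(c+'.npz'); p=z['p'].astype(int); d=z['d']; P=pts(c,d); ok=d>0
    X,Y,Z=P[...,0],P[...,1],P[...,2]; R,G,B=p[...,0],p[...,1],p[...,2]
    box=lambda x0,x1,y0,y1,z0,z1: ok&(X>x0)&(X<x1)&(Y>y0)&(Y<y1)&(Z>z0)&(Z<z1)
    line(P[box(.33,.43,-.36,-.24,.132,.15)],'fintop')
    b=box(.45,.65,.18,.52,.16,.2); line(P[b],'bar+posts')
    line(P[b&(Y>.26)&(Y<.42)],'bar')
    yl=box(.40,.48,-.16,.12,.055,.08)&(R>120)&(B<90); line(P[yl],'handle')
    line(P[box(.52,.72,-.4,-.1,.11,.125)],'clamptops')
plan(.3812,-.2998,.24,79.5)
E
```

```text
fintop 73 c [ 0.3814 -0.2972  0.1361] a [0.166  0.9861] ang 80.45 mid [ 0.3813 -0.299 ] len 0.0721 wid 0.0145 ztop 0.139
bar+posts 1070 c [0.5534 0.349  0.1816] a [0.052  0.9986] ang 87.02 mid [0.5542 0.3383] len 0.2237 wid 0.0219 ztop 0.19
bar 634 c [0.5532 0.3437 0.1818] a [0.049  0.9988] ang 87.19 mid [0.555  0.3403] len 0.1564 wid 0.0163 ztop 0.1869
handle 179 c [0.4371 0.0438 0.062 ] a [-0.0679  0.9977] ang 93.89 mid [0.438  0.0406] len 0.0713 wid 0.0212 ztop 0.0657
clamptops 179 c [ 0.5955 -0.1847  0.1146] a [-0.2987  0.9543] ang 107.38 mid [ 0.5968 -0.187 ] len 0.0849 wid 0.059 ztop 0.1183
pos [ 0.2524 -0.599   0.2483] shift(now axes) [ 2.935 -2.821  0.104] turn [ 0.    -0.    -1.888] shift(target axes) [3.97  0.901 0.104] F [-0.5  0.5  0.2] gap 0.997 t 0.9
```

```bash
python3 -m creep '[[0.65,-0.18,0,0,0,-0.315],[0.65,-0.18,0,0,0,-0.315],[0.65,-0.18,0,0,0,-0.315],[0.65,-0.18,0,0,0,-0.315],[0.65,-0.18,0,0,0,-0.315],[0.65,-0.18,0,0,0,-0.315],[0,0,0,0,0,0]]' 1
python3 -c "
from m import *
plan(.3812,-.2995,.122,79.6)"
```

```text
clock: 1.78
eef_pos: [0.3999, -0.3197, 0.2488]
tool_rot: [[0.173, 0.985, -0.0], [0.985, -0.173, 0.0], [0.0, -0.0, -1.0]]
contact_force: [0.9, -0.2, 0.5]
finger_gap: 0.997
finger_force: 0.0
pos [ 0.3999 -0.3197  0.2488] shift(now axes) [ 0.207 -0.273  1.585] turn [-0.    -0.001  0.015] shift(target axes) [ 0.206 -0.275  1.584] F [ 0.9 -0.2  0.5] gap 0.997 t 1.775
```

```bash
python3 -m creep '[[0.21,-0.275,0.1,0,0,0.015],[0,0,0.5,0,0,0],[0,0,0.5,0,0,0],[0,0,0.3,0,0,0],[0,0,0.18,0,0,0],[0,0,0,0,0,0]]' 1
python3 - <<'E'
from m import *
plan(.3812,-.2995,.122,79.6)
p,d=r.camera('wrist'); cv2.imwrite('pics/w1.png',p[...,::-1])
E
```

```text
clock: 2.52
eef_pos: [0.3797, -0.3041, 0.1213]
tool_rot: [[0.19, 0.982, -0.001], [0.982, -0.19, 0.001], [0.001, -0.001, -1.0]]
contact_force: [0.2, 0.6, 0.8]
finger_gap: 1.005
finger_force: 0.0
pos [ 0.3797 -0.3041  0.1213] shift(now axes) [ 0.06   0.007 -0.008] turn [-0.002 -0.002 -0.018] shift(target axes) [ 0.06   0.008 -0.008] F [0.2 0.6 0.8] gap 1.005 t 2.525
```

View pics/w1.png

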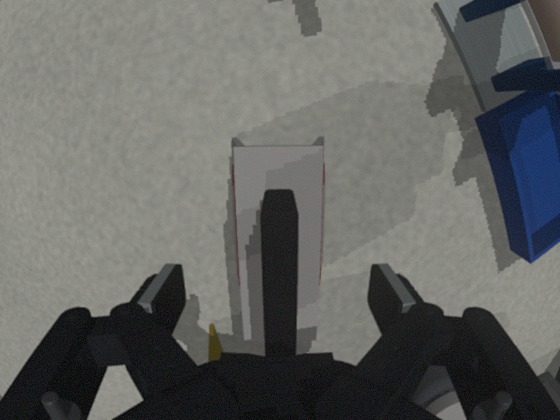

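The fin (column 280) sits between the two fingers (182 and 370), and the red edges of the panels are visible, so I'm closing on it.

```bash
python3 -m creep '[[0.06,0,0,0,0,-0.015],[0,0,0,0,0,0],[0,0,0,0,0,0],[0,0,0,0,0,0],[0,0,0,0,0,0],[0,0,0,0,0,0],[0,0,0,0,0,0]]' 0 50
python3 -c "
from m import *
plan(.555,.336,.36,87.2)"
```

```text
clock: 3.45
eef_pos: [0.3812, -0.2994, 0.1221]
tool_rot: [[0.181, 0.983, 0.0], [0.983, -0.181, -0.0], [-0.0, 0.0, -1.0]]
contact_force: [0.8, -0.8, 3.0]
finger_gap: 0.158
finger_force: 53.9
pos [ 0.3812 -0.2994  0.1221] shift(now axes) [ 8.204  0.697 -2.976] turn [ 0.001  0.001 -0.255] shift(target axes) [ 8.04   1.782 -2.974] F [ 0.8 -0.8  3. ] gap 0.158 t 3.45
```

```bash
python3 -m creep '[[0,0,-0.2,0,0,0],[0,0,-0.5,0,0,0],[0,0,-0.6,0,0,0],[0,0,-0.6,0,0,-0.05],[0,0,-0.6,0,0,-0.1],[0.2,0,-0.48,0,0,-0.1],[0.4,0.05,0,0,0,0],[0.6,0.1,0,0,0,0]]'
python3 -m creep '[[0.65,0.15,0,0,0,0],[0.65,0.15,0,0,0,0],[0.65,0.15,0,0,0,0],[0.65,0.15,0,0,0,0],[0.65,0.15,0,0,0,0],[0.65,0.15,0,0,0,0],[0.65,0.15,0,0,0,0],[0.6,0.15,0,0,0,0]]'
python3 -c "
from m import *
plan(.555,.336,.36,87.2)"
```

```text
clock: 4.45
eef_pos: [0.3986, -0.2037, 0.3612]
tool_rot: [[0.054, 0.999, 0.001], [0.999, -0.054, -0.001], [-0.001, 0.001, -1.0]]
contact_force: [0.7, 0.3, -2.4]
finger_gap: 0.156
finger_force: 53.3
clock: 5.45
eef_pos: [0.5157, 0.2041, 0.3607]
tool_rot: [[0.051, 0.999, -0.001], [0.999, -0.051, -0.0], [-0.0, -0.0, -1.0]]
contact_force: [-0.1, -0.5, -0.7]
finger_gap: 0.156
finger_force: 53.1
pos [0.5157 0.2041 0.3607] shift(now axes) [1.671 0.406 0.008] turn [-0.001  0.    -0.004] shift(target axes) [1.67  0.41  0.008] F [-0.1 -0.5 -0.7] gap 0.156 t 5.45
```

```bash
python3 -m creep '[[0.5,0.13,0,0,0,0],[0.5,0.13,0,0,0,0],[0.3,0.1,0,0,0,0],[0,0,0,0,0,0],[0,0,0,0,0,0]]'
python3 - <<'E'
from m import *
plan(.555,.336,.36,87.2)
p,d=r.camera('side'); cv2.imwrite('pics/s2.png',cv2.resize(p[120:420,40:440,::-1],None,fx=1.9,fy=1.9,interpolation=cv2.INTER_CUBIC))
P=pts('side',d);X,Y,Z=P[...,0],P[...,1],P[...,2]
b=(d>0)&(X>.45)&(X<.65)&(Y>.18)&(Y<.52); 
R,G,B=[p[...,i].astype(int) for i in range(3)]
line(P[b&(Z>.27)&(Z<.35)&(R>90)],'signcap'); 
red=b&(R>120)&(G<70)&(Z>.2); line(P[red],'disc')
line(P[b&(Z>.225)&(Z<.31)],'signbody')
p,d=r.camera('wrist'); cv2.imwrite('pics/w2.png',p[...,::-1])
E
```

```text
clock: 6.08
eef_pos: [0.5496, 0.3042, 0.3604]
tool_rot: [[0.051, 0.999, -0.001], [0.999, -0.051, -0.001], [-0.001, -0.0, -1.0]]
contact_force: [-0.7, -0.2, -0.3]
finger_gap: 0.157
finger_force: 53.2
pos [0.5496 0.3042 0.3604] shift(now axes) [0.401 0.047 0.005] turn [-0.001  0.002 -0.005] shift(target axes) [0.401 0.048 0.006] F [-0.7 -0.2 -0.3] gap 0.157 t 6.075
signcap 1779 c [0.5359 0.3156 0.3087] a [0.2993 0.9542] ang 72.59 mid [0.5391 0.3078] len 0.1164 wid 0.0531 ztop 0.3355
disc 619 c [0.5217 0.3054 0.2852] a [0.0465 0.9989] ang 87.33 mid [0.5215 0.3042] len 0.0759 wid 0.0121 ztop 0.3172
signbody 1587 c [0.5344 0.3162 0.2746] a [0.4932 0.8699] ang 60.45 mid [0.5358 0.3121] len 0.1234 wid 0.0672 ztop 0.3062
```

View pics/s2.png

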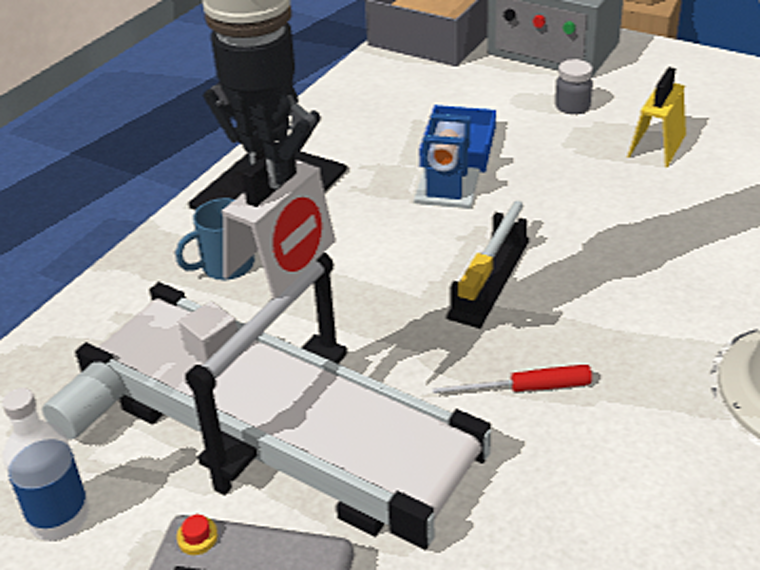

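View pics/w2.png

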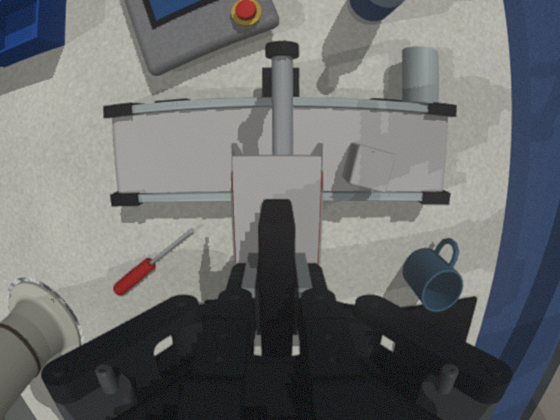

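The sign is held upright above the bar. In the wrist view the bar (col 283) is nearly in line with the sign (col 277), and the remaining 4 mm shift covers that.

```bash
python3 -m creep '[[0.4,0.048,0,0,0,0],[0,0,0.2,0,0,0],[0,0,0.4,0,0,0],[0,0,0.4,0,0,0],[0,0,0.3,0,0,0],[0,0,0.2,0,0,0],[0,0,0,0,0,0]]'
python3 -c "
from m import *
plan(.555,.336,.217,87.2)"
```

```text
clock: 7.05
eef_pos: [0.5552, 0.335, 0.239]
tool_rot: [[0.052, 0.999, -0.002], [0.999, -0.052, -0.002], [-0.002, -0.002, -1.0]]
contact_force: [0.9, 0.2, -0.7]
finger_gap: 0.156
finger_force: 53.1
pos [0.5552 0.335  0.239 ] shift(now axes) [ 0.013 -0.002  0.275] turn [-0.003  0.004 -0.007] shift(target axes) [ 0.012 -0.003  0.275] F [ 0.9  0.2 -0.7] gap 0.156 t 7.05
```

```bash
python3 -m creep '[[0,0,0.1,0,0,0],[0,0,0.1,0,0,0],[0,0,0.05,0,0,0],[0,0,0,0,0,0]]'
python3 -m creep '[[0,0,0.015,0,0,0],[0,0,0.015,0,0,0],[0,0,0,0,0,0]]'
```

```text
clock: 7.55
eef_pos: [0.5553, 0.3365, 0.22]
tool_rot: [[0.051, 0.999, -0.0], [0.999, -0.051, -0.0], [-0.0, -0.0, -1.0]]
contact_force: [0.1, -0.7, -0.9]
finger_gap: 0.153
finger_force: 53.2
clock: 7.92
eef_pos: [0.5554, 0.3366, 0.2179]
tool_rot: [[0.051, 0.999, 0.0], [0.999, -0.051, 0.0], [0.0, 0.0, -1.0]]
contact_force: [1.0, -0.3, -0.8]
finger_gap: 0.152
finger_force: 53.2
```

```bash
python3 -m creep '[[0,0,0.015,0,0,0],[0,0,0,0,0,0]]'; python3 -m creep '[[0,0,0.015,0,0,0],[0,0,0,0,0,0]]'
```

```text
clock: 8.18
eef_pos: [0.5555, 0.3367, 0.2175]
tool_rot: [[0.051, 0.999, 0.001], [0.999, -0.051, 0.0], [0.0, 0.001, -1.0]]
contact_force: [-1.9, -2.1, 4.1]
finger_gap: 0.155
finger_force: 53.9
clock: 8.43
eef_pos: [0.5555, 0.3367, 0.2174]
tool_rot: [[0.052, 0.999, 0.001], [0.999, -0.052, -0.0], [-0.0, 0.001, -1.0]]
contact_force: [-3.1, -3.6, 10.4]
finger_gap: 0.156
finger_force: 55.2
```

```bash
python3 -m creep '[[0,0,-0.012,0,0,0],[0,0,0,0,0,0]]'; python3 -m creep '[[0,0,0,0,0,0],[0,0,0,0,0,0],[0,0,0,0,0,0],[0,0,0,0,0,0]]' 0.5
python3 -m creep '[[0,0,-0.2,0,0,0],[0,0,-0.4,0,0,0],[0,0,-0.4,0,0,0],[0,0,-0.4,0,0,0],[0,0,-0.4,0,0,0],[0,0,0,0,0,0]]'
python3 - <<'E'
from m import *
for c in ('side','top'):
    p,d=r.camera(c); np.savez(c+'2.npz',p=p,d=d)
    P=pts(c,d);X,Y,Z=P[...,0],P[...,1],P[...,2]
    b=(d>0)&(X>.45)&(X<.65)&(Y>.24)&(Y<.44); R,G,B=[p[...,i].astype(int) for i in range(3)]
    line(P[b&(Z>.185)&(Z<.205)&(R>90)],'cap')
    line(P[b&(Z>.205)&(Z<.245)],'fin')
    if c=='side': cv2.imwrite('pics/s3.png',cv2.resize(p[200:400,60:300,::-1],None,fx=3,fy=3,interpolation=cv2.INTER_CUBIC))
plan(.438,.04,.3,93.9)
E
```

```text
clock: 8.68
eef_pos: [0.5555, 0.3367, 0.2175]
tool_rot: [[0.052, 0.999, 0.001], [0.999, -0.052, 0.0], [0.0, 0.001, -1.0]]
contact_force: [-1.5, -1.8, 7.7]
finger_gap: 0.155
finger_force: 54.3
clock: 9.18
eef_pos: [0.5554, 0.3366, 0.2163]
tool_rot: [[0.051, 0.999, -0.0], [0.999, -0.051, 0.0], [0.0, -0.0, -1.0]]
contact_force: [-0.1, -0.4, -0.3]
finger_gap: 0.5
finger_force: 0.0
clock: 9.93
eef_pos: [0.556, 0.3382, 0.3649]
tool_rot: [[0.051, 0.999, 0.005], [0.999, -0.051, 0.004], [0.004, 0.005, -1.0]]
contact_force: [0.7, 0.0, -0.3]
finger_gap: 0.5
finger_force: 0.0
cap 590 c [0.5497 0.3483 0.19  ] a [0.1292 0.9916] ang 82.58 mid [0.5514 0.3389] len 0.1747 wid 0.0386 ztop 0.1936
fin 403 c [0.5498 0.3412 0.2227] a [0.0814 0.9967] ang 85.33 mid [0.5516 0.3375] len 0.0695 wid 0.0138 ztop 0.2329
cap 566 c [0.5549 0.3318 0.1907] a [0.0358 0.9994] ang 87.95 mid [0.5545 0.3285] len 0.1618 wid 0.0395 ztop 0.1949
fin 190 c [0.5518 0.3316 0.2292] a [0.0445 0.999 ] ang 87.45 mid [0.5521 0.334 ] len 0.0691 wid 0.0129 ztop 0.234
pos [0.5554 0.3368 0.3613] shift(now axes) [-3.78  -1.276  0.763] turn [ 0.002 -0.001 -0.228] shift(target axes) [-3.601 -1.716  0.766] F [-0.1  0.4 -0.1] gap 0.5 t 10.025
```

View pics/s3.png

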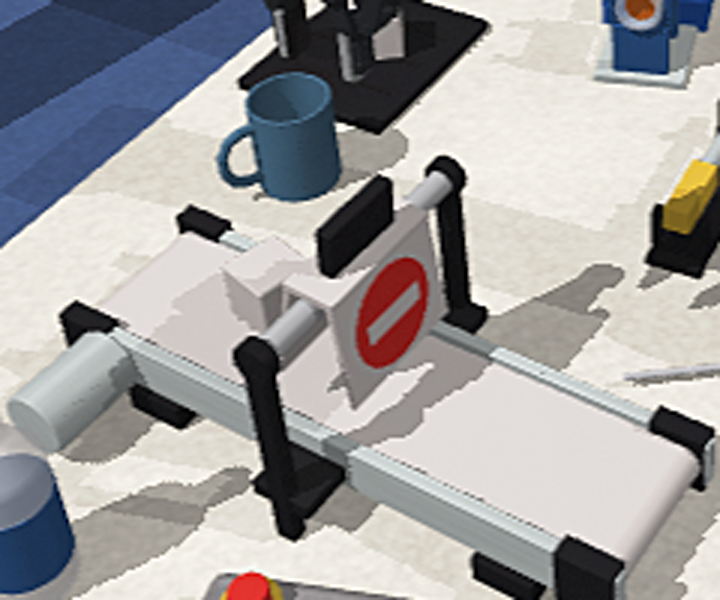

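The sign hangs astride the bar near the middle, tilted only slightly. Next is the rod.

```bash
python3 -m creep '[[-0.55,-0.2,0,0,0,0],[-0.6,-0.2,0,0,0,0],[-0.6,-0.2,0,0,0,0],[-0.6,-0.2,0,0,0,0],[-0.6,-0.2,0.2,0,0,0],[-0.55,-0.18,0.4,0,0,-0.11],[-0.48,-0.1,0.4,0,0,-0.113],[0,0,0,0,0,0]]' 0.85
python3 - <<'E'
from m import *
plan(.4394,.024,.16,93.9)
for f,c in (('top','top'),('side','side'),('top2','top')):
    z=np.load(f+'.npz'); p=z['p'].astype(int); d=z['d']; P=pts(c,d); ok=d>0
    X,Y,Z=P[...,0],P[...,1],P[...,2]; R,G,B=p[...,0],p[...,1],p[...,2]
    box=lambda x0,x1,y0,y1,z0,z1: ok&(X>x0)&(X<x1)&(Y>y0)&(Y<y1)&(Z>z0)&(Z<z1)
    blue=(B>80)&(R<80)&(B>R+40)
    def rect(m,n):
        (c0,s,a)=cv2.minAreaRect((P[m][:,:2]*1000).astype(np.float32)); print(f,n,m.sum(),np.round(c0,1),np.round(s,1),round(a,1))
    rect(box(.52,.74,-.27,-.1,.108,.122)&blue,'clamps'); rect(box(.52,.74,-.42,-.2,.028,.042)&blue,'rim')
    rect(box(.52,.74,-.27,-.1,.098,.125)&~blue,'tube'); rect(box(.40,.48,-.16,.12,.056,.08)&(R>90),'rod')
    t=box(.52,.74,-.27,-.1,.1,.125)&~blue; line(P[t],'tube')
E
```

```text
clock: 11.02
eef_pos: [0.4359, 0.0194, 0.2776]
tool_rot: [[-0.059, 0.998, -0.006], [0.998, 0.059, -0.001], [-0.001, -0.007, -1.0]]
contact_force: [0.2, 0.3, 1.2]
finger_gap: 0.852
finger_force: 0.0
pos [0.4359 0.0194 0.2776] shift(now axes) [0.056 0.056 1.469] turn [-0.013  0.001 -0.017] shift(target axes) [0.055 0.047 1.47 ] F [0.2 0.3 1.2] gap 0.852 t 11.025
top clamps 225 [ 596.3 -188.9] [61.5 77.5] 17.6
top rim 255 [ 633.2 -305.5] [109.9 141.4] 17.6
top tube 341 [ 595.7 -188.5] [63.2 89.6] 17.5
top rod 346 [443.3 -32.1] [ 22.6 209.4] 3.8
tube 308 c [ 0.5941 -0.187   0.1066] a [-0.2857  0.9583] ang 106.6 mid [ 0.59   -0.1898] len 0.0874 wid 0.0462 ztop 0.1143
side clamps 149 [ 596.4 -188.1] [60.4 86.4] 18.1
side rim 173 [ 629.6 -292.8] [108.2 173.3] 17.7
side tube 183 [ 598.4 -180.6] [56.  85.9] 16.1
side rod 320 [443.6 -29.9] [ 26.  214.4] 4.5
tube 173 c [ 0.5952 -0.1825  0.1071] a [-0.2977  0.9547] ang 107.32 mid [ 0.5986 -0.1806] len 0.0832 wid 0.051 ztop 0.1148
top2 clamps 228 [ 596.5 -188.8] [61.7 77.7] 17.3
top2 rim 256 [ 632.8 -304.7] [110.  141.5] 17.2
top2 tube 335 [ 596.  -188.2] [62.9 89.9] 17.4
top2 rod 309 [442.4 -34.9] [ 22.7 203.7] 2.4
tube 307 c [ 0.5942 -0.1879  0.1064] a [-0.2741  0.9617] ang 105.91 mid [ 0.5904 -0.1897] len 0.0881 wid 0.0453 ztop 0.1143
```

```bash
python3 -m creep '[[0.056,0.05,0.1,-0.013,0,-0.017],[0,0,0.5,0,0,0],[0,0,0.6,0,0,0],[0,0,0.5,0,0,0],[0,0,0.4,0,0,0],[0,0,0,0,0,0]]' 0.85
python3 -c "
from m import *
plan(.4393,.0234,.052,93.9)"
```

```text
clock: 11.78
eef_pos: [0.4426, 0.0306, 0.111]
tool_rot: [[-0.078, 0.997, 0.003], [0.997, 0.078, 0.003], [0.002, 0.003, -1.0]]
contact_force: [0.2, 0.7, 1.3]
finger_gap: 0.849
finger_force: 0.0
pos [0.4426 0.0306 0.111 ] shift(now axes) [-0.089 -0.05   0.737] turn [ 0.006 -0.005  0.019] shift(target axes) [-0.087 -0.047  0.737] F [0.2 0.7 1.3] gap 0.849 t 11.775
```

```bash
python3 -m creep '[[-0.087,-0.047,0,0.006,-0.005,0.019],[0,0,0.3,0,0,0],[0,0,0.25,0,0,0],[0,0,0.15,0,0,0],[0,0,0.035,0,0,0],[0,0,0,0,0,0]]'
python3 - <<'E'
from m import *
plan(.4393,.0234,.052,93.9)
p,d=r.camera('wrist'); cv2.imwrite('pics/w3.png',p[...,::-1])
E
```

```text
clock: 12.52
eef_pos: [0.4414, 0.0209, 0.0543]
tool_rot: [[-0.064, 0.998, 0.005], [0.998, 0.064, -0.002], [-0.003, 0.005, -1.0]]
contact_force: [-0.4, 1.3, 0.2]
finger_gap: 0.846
finger_force: 0.0
pos [0.4414 0.0209 0.0543] shift(now axes) [ 0.033 -0.024  0.029] turn [ 0.009  0.005 -0.008] shift(target axes) [ 0.033 -0.024  0.029] F [-0.4  1.3  0.2] gap 0.846 t 12.525
```

View pics/w3.png

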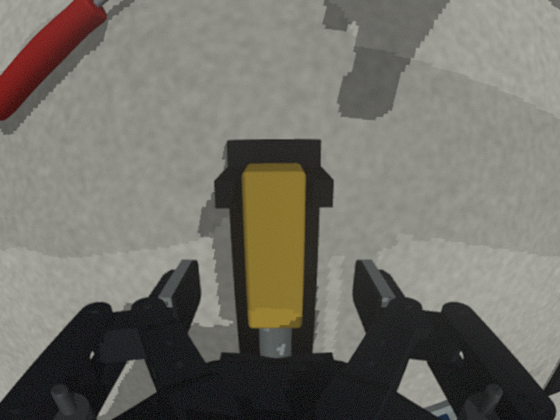

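The handle (col 274) is centred between the fingers (197 and 355) and clear of the rear support, so I'm closing.

```bash
python3 -m creep '[[0.033,-0.024,0.03,0.009,0.005,-0.008],[0,0,0,0,0,0]]'
python3 -m creep '[[0,0,0,0,0,0],[0,0,0,0,0,0],[0,0,0,0,0,0],[0,0,0,0,0,0],[0,0,0,0,0,0],[0,0,0,0,0,0]]' 0 80
python3 -c "
from m import *
plan(.4393,.0234,.12,93.9)"
```

```text
clock: 12.82
eef_pos: [0.4386, 0.0235, 0.0513]
tool_rot: [[-0.069, 0.998, -0.001], [0.998, 0.069, 0.0], [0.0, -0.001, -1.0]]
contact_force: [0.3, -0.9, -0.7]
finger_gap: 0.848
finger_force: 0.0
clock: 13.58
eef_pos: [0.4389, 0.0234, 0.0516]
tool_rot: [[-0.069, 0.998, -0.0], [0.998, 0.069, -0.0], [-0.0, -0.001, -1.0]]
contact_force: [-1.4, -0.5, 5.0]
finger_gap: 0.271
finger_force: 78.2
pos [0.4389 0.0234 0.0516] shift(now axes) [-0.001  0.004 -0.856] turn [-0.001  0.001  0.002] shift(target axes) [-0.     0.005 -0.856] F [-1.4 -0.5  5. ] gap 0.271 t 13.575
```

```bash
python3 -m creep '[[0,0,-0.1,0,0,0],[0,0,-0.3,0,0,0],[0,0,-0.45,0,0,0],[0.1,0.4,0,0,0,-0.15],[0.1,0.4,0,0,0,-0.15],[0.1,0.2,0,0,0,-0.15],[0,0,0,0,0,0]]'
python3 - <<'E'
from m import *
plan(.521,.0498,.0866,107.5)
for c in ('side','top'):
    p,d=r.camera(c); P=pts(c,d);X,Y,Z=P[...,0],P[...,1],P[...,2]; R,G,B=[p[...,i].astype(int) for i in range(3)]
    m=(d>0)&(X>.45)&(X<.62)&(Y>-.135)&(Y<0.03)&(Z>.09)&(Z<.16)&(p.max(-1)>80); line(P[m],c+' rod')
E
```

```text
clock: 14.45
eef_pos: [0.5149, 0.0586, 0.1193]
tool_rot: [[-0.3, 0.954, -0.001], [0.954, 0.3, 0.002], [0.002, -0.0, -1.0]]
contact_force: [0.0, 0.5, -1.6]
finger_gap: 0.265
finger_force: 78.5
pos [0.5149 0.0586 0.1193] shift(now axes) [-0.129  0.04   0.409] turn [-0.001 -0.004 -0.002] shift(target axes) [-0.128  0.039  0.409] F [ 0.   0.5 -1.6] gap 0.265 t 14.45
side rod 12 c [0.5328 0.0179 0.124 ] a [-0.4688  0.8833] ang 117.96 mid [0.5336 0.0168] len 0.0253 wid 0.0062 ztop 0.1267
top rod 255 c [ 0.5445 -0.0422  0.1232] a [-0.2991  0.9542] ang 107.41 mid [ 0.5447 -0.0417] len 0.1104 wid 0.0148 ztop 0.128
```

```bash
python3 -m creep '[[-0.128,0.039,0.2,0,0,0],[0,0,0.209,0,0,0],[0,0,0,0,0,0],[0,0,0,0,0,0]]'
python3 - <<'E'
from m import *
plan(.521,.0498,.0866,107.5)
p,d=r.camera('top'); P=pts('top',d)
b=np.array([.5963,-.1887,.085]); a=np.array([.3007,-.9537,0]); n=np.array([.9537,.3007,0])
R,G,B=[p[...,i].astype(int) for i in range(3)]
Q=P-b; t=Q@a; s=Q@n; Z=P[...,2]
m=(d>0)&(t>-.22)&(t<-.05)&(abs(s)<.03)&(Z>.075)&(Z<.12)&(p.max(-1)>80)
for lo in np.arange(-.22,-.05,.02):
    k=m&(t>=lo)&(t<lo+.02)
    if k.sum()>3: print(lo.round(2),k.sum(),'s',np.percentile(s[k],[5,50,95]).round(4),'z',np.percentile(Z[k],[50,90]).round(4))
print('tip t',t[m].max().round(4))
p2,d2=r.camera('side'); 
q=np.hstack([cv2.resize(p[150:290,200:400],(400,280)),cv2.resize(p2[150:290,200:400],(400,280))]); cv2.imwrite('pics/t4.png',q[...,::-1])
E
```

```text
clock: 15.05
eef_pos: [0.5201, 0.049, 0.0862]
tool_rot: [[-0.3, 0.954, -0.002], [0.954, 0.3, 0.0], [0.001, -0.001, -1.0]]
contact_force: [0.8, -0.1, -1.1]
finger_gap: 0.271
finger_force: 78.6
pos [0.5201 0.049  0.0862] shift(now axes) [ 0.006  0.014 -0.005] turn [-0.003 -0.002 -0.002] shift(target axes) [ 0.006  0.014 -0.005] F [ 0.8 -0.1 -1.1] gap 0.271 t 15.05
-0.2 37 s [-0.0088 -0.0016  0.0052] z [0.0912 0.094 ]
-0.18 44 s [-0.009  -0.0023  0.0053] z [0.09   0.0954]
-0.16 43 s [-0.0089 -0.0027  0.005 ] z [0.0904 0.0936]
-0.14 43 s [-0.0086 -0.0023  0.0048] z [0.0903 0.0937]
-0.12 44 s [-0.0088 -0.002   0.0051] z [0.091  0.0947]
-0.1 21 s [-0.0078 -0.0013  0.0051] z [0.0917 0.094 ]
tip t -0.0897
```

View pics/t4.png

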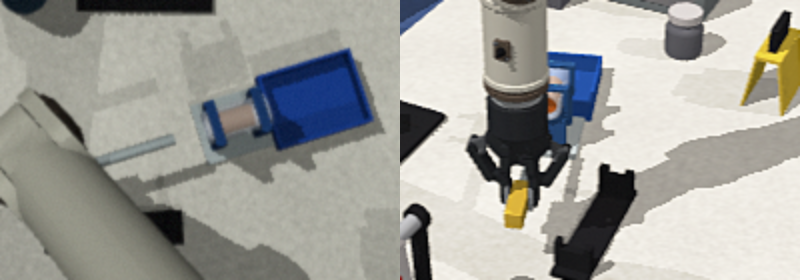

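The rod points at the tube, about 2 mm off sideways and level, with its tip at -90 mm. I'm correcting the offset and inserting.

```bash
python3 -m creep '[[0,0.028,-0.005,0,0,0],[-0.2,0,0,0,0,0],[-0.2,0,0,0,0,0],[-0.2,0,0,0,0,0],[-0.2,0,0,0,0,0],[-0.1,0,0,0,0,0],[0,0,0,0,0,0]]'
python3 -c "
from m import *
plan(.521+.121*.3007,.0498-.121*.9537,.0866,107.5)"
```

```text
clock: 16.02
eef_pos: [0.5443, -0.0202, 0.0867]
tool_rot: [[-0.298, 0.955, -0.001], [0.955, 0.298, -0.0], [0.0, -0.001, -1.0]]
contact_force: [0.3, 0.7, -1.9]
finger_gap: 0.269
finger_force: 78.5
pos [ 0.5443 -0.0202  0.0867] shift(now axes) [-0.59  -0.013  0.001] turn [-0.002 -0.001 -0.006] shift(target axes) [-0.59  -0.014  0.002] F [ 0.3  0.7 -1.9] gap 0.269 t 16.025
```

```bash
python3 -m creep '[[-0.12,0,0,0,0,0],[-0.12,0,0,0,0,0],[-0.12,0,0,0,0,0],[-0.12,0,0,0,0,0],[-0.12,0,0,0,0,0],[-0.12,0,0,0,0,0],[-0.1,0,0,0,0,0],[0,0,0,0,0,0]]'
python3 - <<'E'
from m import *
plan(.521+.14*.3007,.0498-.14*.9537,.0866,107.5)
b=np.array([.5963,-.1887,.085]); a=np.array([.3007,-.9537,0]); n=np.array([.9537,.3007,0])
for c in ('top','side'):
    p,d=r.camera(c); P=pts(c,d); Q=P-b; h=cv2.cvtColor(p,cv2.COLOR_RGB2HSV)
    m=(d>0)&(Q@a>.0)&(Q@a<.25)&(abs(Q@n)<.08)&(h[...,0]>3)&(h[...,0]<22)&(h[...,1]>130)
    if m.sum()>3: print(c,m.sum(),'t',np.percentile(Q[m]@a,[2,50,98]).round(3),'s',np.median(Q[m]@n).round(3),'z',np.percentile(P[m][:,2],[5,95]).round(3))
    print([ (q['confidence'],q['box']) for q in r.masks_of(c,'plug')[:2]])
    if c=='top': cv2.imwrite('pics/t5.png',cv2.resize(p[150:290,200:420,::-1],None,fx=3.5,fy=3.5))
E
```

```text
clock: 17.02
eef_pos: [0.5639, -0.083, 0.0867]
tool_rot: [[-0.298, 0.955, -0.001], [0.955, 0.298, -0.0], [0.0, -0.001, -1.0]]
contact_force: [0.1, -0.2, -0.9]
finger_gap: 0.266
finger_force: 78.5
pos [ 0.5639 -0.083   0.0867] shift(now axes) [-0.005 -0.012  0.001] turn [-0.002 -0.    -0.006] shift(target axes) [-0.005 -0.012  0.001] F [ 0.1 -0.2 -0.9] gap 0.266 t 17.025
top 99 t [0.058 0.071 0.085] s -0.005 z [0.053 0.067]
[(0.61, [336.1, 200.7, 347.1, 210.5]), (0.42, [186.8, 122.9, 226.3, 159.1])]
[]
```

View pics/t5.png

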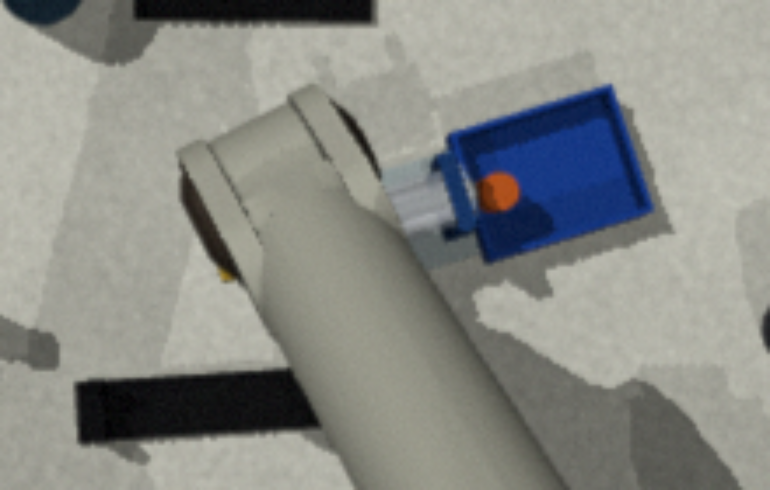

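The plug stands on end inside the tray at (498,191), t≈72 mm, so its centre is low enough. I'm backing the rod out.

```bash
python3 -m creep '[[0.2,0,0,0,0,0],[0.4,0,0,0,0,0],[0.4,0,0,0,0,0],[0.4,0,0,0,0,0],[0.3,0,0,0,0,0],[0.15,0,0,0,0,0],[0,0,-0.42,0,0,0],[0,0,0,0,0,0]]'
python3 -c "
from m import *
plan(.4389,.0234,.12,93.9)"
```

```text
clock: 18.23
eef_pos: [0.521, 0.0601, 0.1223]
tool_rot: [[-0.3, 0.954, 0.003], [0.954, 0.3, 0.0], [-0.001, 0.003, -1.0]]
contact_force: [0.5, -0.7, -2.2]
finger_gap: 0.268
finger_force: 78.8
pos [0.521  0.0601 0.1223] shift(now axes) [-0.13  -1.116  0.026] turn [0.006 0.001 0.452] shift(target axes) [-0.388 -1.055  0.029] F [ 0.5 -0.7 -2.2] gap 0.268 t 18.225
```

```bash
python3 -m creep '[[0,0,0,0,0,0.15],[0,0,0,0,0,0.15],[0,0,0,0,0,0.152],[-0.1,-0.35,0,0,0,0],[-0.14,-0.4,0.015,0,0,0],[-0.14,-0.3,0.015,0,0,0],[0,0,0,0,0,0],[0,0,0,0,0,0]]'
python3 -c "
from m import *
plan(.4389,.0234,.06,93.9)"
```

```text
clock: 19.23
eef_pos: [0.4384, 0.0231, 0.1181]
tool_rot: [[-0.066, 0.998, -0.0], [0.998, 0.066, 0.0], [0.0, -0.0, -1.0]]
contact_force: [0.3, -0.3, -1.1]
finger_gap: 0.265
finger_force: 78.8
pos [0.4384 0.0231 0.1181] shift(now axes) [0.003 0.006 0.726] turn [-0.    -0.    -0.003] shift(target axes) [0.003 0.006 0.726] F [ 0.3 -0.3 -1.1] gap 0.265 t 19.225
```

```bash
python3 -m creep '[[0.003,0.006,0.3,0,0,0],[0,0,0.25,0,0,0],[0,0,0.15,0,0,0],[0,0,0.06,0,0,0],[0,0,0.04,0,0,0],[0,0,0,0,0,0]]'
python3 -c "
from m import *
plan(.4389,.0234,.0516,93.9)"
```

```text
clock: 19.98
eef_pos: [0.4384, 0.0236, 0.0543]
tool_rot: [[-0.067, 0.998, -0.001], [0.998, 0.067, -0.0], [-0.0, -0.001, -1.0]]
contact_force: [0.4, -0.4, -1.3]
finger_gap: 0.263
finger_force: 78.8
pos [0.4384 0.0236 0.0543] shift(now axes) [-0.003  0.006  0.034] turn [-0.001  0.    -0.001] shift(target axes) [-0.003  0.006  0.034] F [ 0.4 -0.4 -1.3] gap 0.263 t 19.975
```

```bash
python3 -m creep '[[0,0.006,0.02,0,0,0],[0,0,0.016,0,0,0],[0,0,0,0,0,0]]'
python3 -m creep '[[0,0,0,0,0,0],[0,0,0,0,0,0],[0,0,0,0,0,0],[0,0,0,0,0,0],[0,0,0,0,0,0]]' 0.85
python3 -m creep '[[0,0,-0.2,0,0,0],[0,0,-0.5,0,0,0],[0,0,-0.6,0,0,0],[0,0,-0.6,0,0,0],[0,-0.6,-0.4,0,0,0],[0,-0.6,0,0,0,0],[0,0,0,0,0,0]]'
python3 - <<'E'
from m import *
print(r.get_state()['clock'])
ims=[]
for c in ('side','top'):
    p,d=r.camera(c); P=pts(c,d);X,Y,Z=P[...,0],P[...,1],P[...,2]; R,G,B=[p[...,i].astype(int) for i in range(3)]
    k=(d>0)&(X>.40)&(X<.48)&(Y>-.16)&(Y<.12)&(Z>.053)&(Z<.1)&(R>90)
    line(P[k],c+' rod')
    b=(d>0)&(X>.45)&(X<.65)&(Y>.24)&(Y<.44); line(P[b&(Z>.205)&(Z<.245)],'fin')
    for n in ('mug','jar','belt_block'):
        q=r.masks_of(c,n)
        if q: print(n,np.median(P[q[0]['mask']&(d>0)],0).round(3))
    ims.append(cv2.resize(p,(400,300)))
cv2.imwrite('pics/f.png',np.hstack(ims)[...,::-1])
E
```

```text
clock: 20.35
eef_pos: [0.4389, 0.0234, 0.0516]
tool_rot: [[-0.067, 0.998, -0.0], [0.998, 0.067, -0.0], [-0.0, -0.0, -1.0]]
contact_force: [-0.4, -0.4, 2.9]
finger_gap: 0.269
finger_force: 79.4
clock: 20.98
eef_pos: [0.4386, 0.0236, 0.0512]
tool_rot: [[-0.067, 0.998, -0.001], [0.998, 0.067, 0.0], [0.0, -0.001, -1.0]]
contact_force: [0.1, -0.1, 0.2]
finger_gap: 0.853
finger_force: 0.0
clock: 21.85
eef_pos: [0.3589, 0.0148, 0.2376]
tool_rot: [[-0.067, 0.998, -0.003], [0.998, 0.067, -0.012], [-0.011, -0.004, -1.0]]
contact_force: [0.3, -0.5, -0.4]
finger_gap: 0.849
finger_force: 0.0
21.85
side rod 378 c [ 0.4402 -0.0056  0.0596] a [-0.0823  0.9966] ang 94.72 mid [ 0.4429 -0.029 ] len 0.2083 wid 0.0228 ztop 0.0647
fin 398 c [0.5497 0.3407 0.2231] a [0.0804 0.9968] ang 85.39 mid [0.5516 0.3369] len 0.0699 wid 0.0137 ztop 0.2328
mug [0.792 0.138 0.058]
jar [ 0.484 -0.503  0.052]
belt_block [0.665 0.329 0.107]
top rod 415 c [ 0.442  -0.0177  0.0596] a [-0.0702  0.9975] ang 94.02 mid [ 0.4427 -0.0319] len 0.204 wid 0.019 ztop 0.0649
fin 186 c [0.5519 0.3321 0.2298] a [0.0431 0.9991] ang 87.53 mid [0.5521 0.3343] len 0.0693 wid 0.0131 ztop 0.2348
mug [0.807 0.123 0.036]
jar [ 0.506 -0.504  0.078]
belt_block [0.663 0.306 0.107]
```

View pics/f.png

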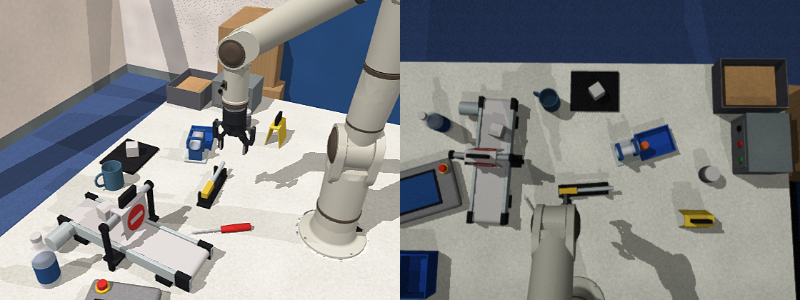

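The rod lies in its cradle, the sign hangs on the bar, the plug is in the tray at (645,146), and the bystanders haven't moved. Handing in.

```bash
python3 -c "
from bench import r
print(r.close_job())"
```

```text
the job is handed in; nothing more can be done
None
```

The job is handed in at about 22 s of the 64 s allowed: the sign hangs astride the bar, the plug is standing on end in the tray, and the rod lies level back in its cradle; the final pictures show the block, mug and jar unmoved, but the hand-in returned no verdict.

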